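Switch on the grinder and start it

TASK

Start the coffee grinder: push the long toggle lever on its control deck over, away from the robot, until it snaps into its other position, and after that press the round push button on the same deck fully down and let it come back up. Leave the short toggle lever as it is, and do not lift, carry or push away the cups, pitcher, tamper, dosing ring, spoon or jar standing about.

Things in the scene. Friction and masses are not known exactly. Their poses are not given: they have to be found in the camera images.
- grinder: Black burr grinder, fixed. Origin on the counter under the centre of its flat control deck; x away from the robot, y left. Deck 124 (x) by 230 mm, top at 50 mm, on a foot 150 mm by 420 mm (y -115 to 305), 30 mm high. Round tower with hopper, 150 mm across, 360 mm tall, at y = +215 mm. Three controls on the deck at x = 0, y = -65, 0, +65 mm, order varies: long toggle, short toggle, push button.
- main_pivot (a point): Point on the hinge axis of the long toggle, at the middle of its 34 mm wide steel collar, 10 mm above the deck top. Its axes are those of the grinder; the hinge axis is its y.
- main_tip (a point): Free end of the long steel toggle lever, 75 mm from the pivot; the bat-shaped lever is 9 mm thick, 13 mm over its outer 40 percent. At the start it leans 0.45 rad (26 degrees) from upright toward the grinder's -x (toward the robot).
- main (a joint): Angle of the long toggle, rad: 0 = leaning against its stop toward -x of the grinder (off), 0.45 = upright, 0.9 = leaning against its stop toward +x, away from the robot (on). An over-centre spring pushes it away from upright, to whichever stop is nearer; overcoming it takes about 4 N sideways when pushed 50 mm from the pivot.
- aux_tip (a point): Free end of the short steel toggle lever, 40 mm from its pivot, which also lies 10 mm above the deck; same kind of lever, leaning toward the grinder's -x. To be left as it is.
- aux (a joint): Angle of the short toggle, rad, as for the long one: 0 = as it starts, 0.45 = upright, 0.9 = flipped over.
- start_top (a point): Centre of the top face of the round black push button, 28 mm across, in a steel rim 44 mm across and 12 mm high; the top face stands 22 mm above the deck, 10 mm above the rim.
- start (a joint): Depth of the push button, m: 0 = up, 0.006 = fully down. A spring returns it; about 1.5 N starts it moving, 5 N presses it fully down.
- cup: White porcelain espresso cup, 62 mm across, 58 mm tall, on the upper (rear) shelf, 100 mm high, of two fixed bamboo tiers, 220 by 260 mm, right of the grinder. Origin at the centre of its underside.
- pitcher: Steel milk pitcher, 76 mm across, 90 mm tall, handle to its +y, on the upper tier. Origin at the centre of its underside.
- tamper: Steel tamper, 54 mm across, 75 mm tall, on the lower (front) tier, 45 mm high. Origin at the centre of its underside.
- ring: Orange plastic dosing ring, 62 mm across, 24 mm high, on the counter between the grinder deck and the robot. Origin at the centre of its underside.
- cup2: Second white espresso cup, same size, on the counter behind the deck. Origin at the centre of its underside.
- spoon: Steel spoon, 130 mm long, lying on the counter just right of the deck. Origin near its middle, underside.
- jar: Closed amber glass jar, 72 mm across, 110 mm tall, on the counter behind the deck, next to the burr tower. Origin at the centre of its underside.

How it is judged:
By the outcome, as a careful person would: the job done as asked, in the order asked, and still so for the second after the job is handed in, with the robot touching nothing.
It also fails if it takes over 38 s, if anything falls off the work surface, if the arm or the gripper's body presses on something with over 40 N, if the wrist force passes 120 N, or if a joint passes its speed limit or range.

ROBOT

A 6-joint arm with a two-finger parallel gripper is mounted at the origin on the work surface. World frame = base frame: x ahead of the robot, y to its left, z up, the work surface at z = 0. Lengths are in mm, angles in rad, forces in N, time in s.
With the tool pointing down it reaches from about 400 to 925 mm from the base axis. Payload 12.5 kg.
Tool frame: the origin (TCP) lies at the very end of the fingers, on their centre line; the grasp point (between the pads) lies 19 mm behind it; x points along the fingers, y is the direction in which the jaws open and shut, and the axes are right-handed (so a half turn about x gives the same grasp; the last joint's range is limited). The gripper opens to 95 mm and grips with 3 to 60 N. Pads are 20 mm wide; open, the fingers measure 119 mm over their backs; the gripper's body (75 mm by 180 mm) begins 59 mm behind the grasp point.
Start: joints at [-1.241, 0.491, 1.559, -0, 1.092, -0.106], TCP at [263.859, -566.591, 214.661] pointing down, gripper open.
Joint ranges: [-3.1, 3.1], [-0.84, 2.19], [0.05, 2.79], [-1.13, 4.28], [0.06, 2.93], [-2.69, 2.69]. Speed limits (rad/s): [2.22, 2.22, 2.79, 3.14, 3.14, 3.14].

INTERFACE

Orientations are given as [roll, pitch, yaw] about the fixed x, y, z axes, in that order (R = Rz(yaw) Ry(pitch) Rx(roll)).
In Python, from cell import env, optics, job gives the robot as it stands.
- The arm moves only by the shell command python3 -m handwheel 'ROWS' [OPENING]. ROWS is JSON, a list of rows, each an object with "travel": the shift along the world's x, y, z in mm, a list of three; "roll": the turn about the world's z in degrees. In form: [{"travel": [dx, dy, dz], "roll": roll}, ...]. A call has 1 to 8 rows; each row is the pose to reach, as a shift and turn from the pose commanded when the call began; what a row does not reach only later rows make up. A row lasts 1/10 s, in which the tool goes at most 50 mm and 8.59 degrees, less where a joint would pass 70% of its speed; a pose out of reach is approached as far as the arm can. A call with a gripper value outside its range is refused whole. OPENING is the closure, from -1 (fully open) to 1 (shut), set as the call begins (- or left out, the last holds). The fingers move at their own pace and stop on an object; the grip force is fixed at half the most. Time passes only in rows, so rows that repeat a pose let the fingers close. It gives the time, the measured TCP pose, the force and the opening at its end, in the units of the state.
- env.state(): the state, without advancing time (a new reading comes with each control period).
- optics.read_camera(name): name is "scene" or "top" or "wrist"; returns the picture (420x560x3 uint8, red, green, blue); there is no depth.
- optics.camera_params(name): a dict with "fx", "fy", "cx", "cy" (pixels), "world_from_camera" (4x4, takes a point from camera to world coordinates). Camera axes: x right, y up, looking along -z (the intrinsics and any distortion apply to the point x, -y, -z); pixel columns grow to the right and rows downward; lengths in mm; the calibration is good to about 2 mm. The wrist camera is an equidistant fisheye: a pixel r from the principal point sees the ray r / f radians off the axis. A picture is of the moment at which its call begins: read the wrist's pose just before it. camera_params takes no time and is no camera call; for the wrist camera it gives the pose at the moment of the call.
- job.job_done(): hands the job in, once; it reports no verdict.
The state is a dict: "t": time; "joints": joint angles; "qvel": joint speeds; "tau": joint torques, N m; "eef_pos": TCP position; "tcp_rot": TCP orientation; "ft_force": force on the tool from outside, world axes, zero at the start; "moment": the same for the moment, N m; "opening": opening from 0.0 (shut) to 1.0 (fully open).
Only numpy, scipy, OpenCV 4.12 (cv2) and the standard library are available. Lean on these libraries where they do the work, as an engineer would, in place of code of your own. Each camera call takes 0.05 s, during which the arm holds its last target.

## Working session

There is one attempt and no reset: what is moved stays moved. The work goes in short steps, Python scripts to look and compute and a shell command to move; the robot and the scene stay as the last step left them, time stands still between calls to the robot, and variables do not carry over. Pictures are saved under pics/ and viewed, and the job is handed in when it is done.

```bash
mkdir -p pics; ls; python3 - <<'E'
from cell import env, optics, job
import cv2,numpy as np
for n in ("scene","top","wrist"):
    p=optics.camera_params(n); print(n,{k:(np.round(v,3).tolist()) for k,v in p.items()})
    im=optics.read_camera(n); cv2.imwrite(f"pics/{n}0.png",im[:,:,::-1])
print(env.state())
E
```

```text
pics
scene {'fx': 542.187, 'fy': 542.187, 'cx': 281.83, 'cy': 213.488, 'world_from_camera': [[-0.521, -0.679, 0.518, 1194.107], [0.854, -0.419, 0.309, 285.359], [0.007, 0.603, 0.797, 1116.407], [0.0, 0.0, 0.0, 1.0]]}
top {'fx': 483.131, 'fy': 483.131, 'cx': 282.759, 'cy': 210.086, 'world_from_camera': [[0.007, 0.998, -0.057, 476.03], [-1.0, 0.008, 0.01, -88.786], [0.01, 0.056, 0.998, 1141.37], [0.0, 0.0, 0.0, 1.0]]}
wrist {'fx': 325.192, 'fy': 325.192, 'cx': 277.767, 'cy': 208.867, 'world_from_camera': [[0.422, 0.874, 0.24, 332.618], [-0.906, 0.407, 0.112, -534.291], [-0.0, -0.265, 0.964, 384.159], [0.0, 0.0, 0.0, 1.0]]}
{'t': 0.15, 'joints': array([-1.24059936e+00,  4.91385245e-01,  1.55931230e+00, -1.48011181e-05,
        1.09167698e+00, -1.05584079e-01]), 'qvel': array([-0.0005263 , -0.00308582, -0.00089638, -0.00146215,  0.00070357,
       -0.00011903]), 'tau': array([ 3.00724569e-03, -6.12895489e+01, -2.58276808e+01,  6.93407957e-02,
        4.73169889e-02, -6.71255793e-05]), 'eef_pos': array([ 263.79405965, -566.4110013 ,  214.21727684]), 'tcp_rot': array([-1.65959   ,  1.57001434,  1.91779054]), 'ft_force': array([-0.59471887,  0.53560661, -0.4286012 ]), 'moment': array([-0.02290131, -0.03104458,  0.03297538]), 'opening': 1.004121658264349}
```

View pics/scene0.png

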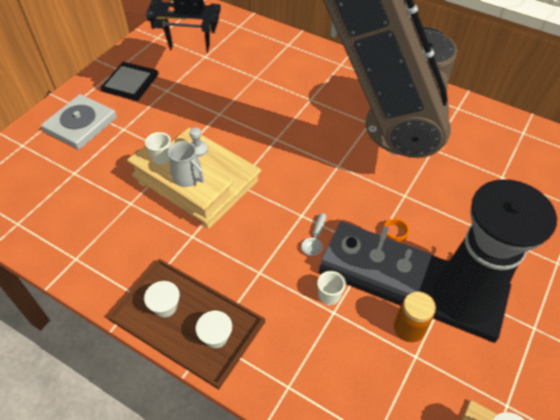

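View pics/top0.png

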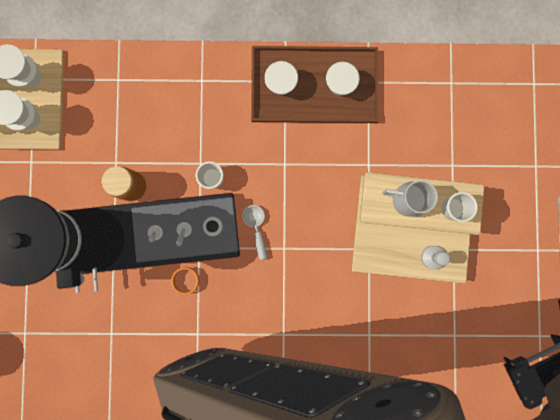

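View pics/wrist0.png

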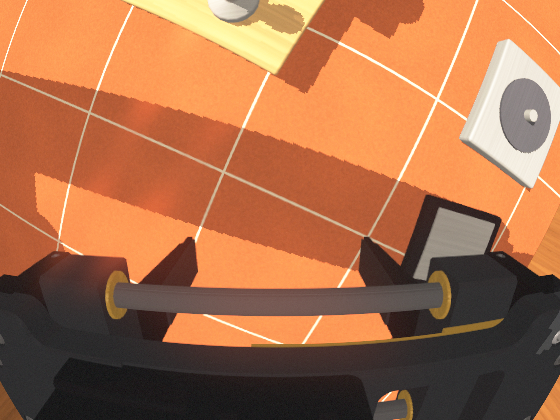

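The scene view shows the button at (351,243), the long toggle in the middle at about (380,245), and the short toggle at (405,262). In the top view they are at (212,226), (183,235) and (155,233). Next I'll enlarge these areas.

```bash
python3 - <<'E'
import cv2,numpy as np
a=cv2.imread("pics/scene0.png")[200:310,300:450]; b=cv2.imread("pics/top0.png")[180:290,120:270]
f=lambda i:cv2.resize(i,None,fx=5,fy=5,interpolation=cv2.INTER_CUBIC)
cv2.imwrite("pics/zs.png",f(a)); cv2.imwrite("pics/zt.png",f(b))
E
```

```text
(no output)
```

View pics/zs.png

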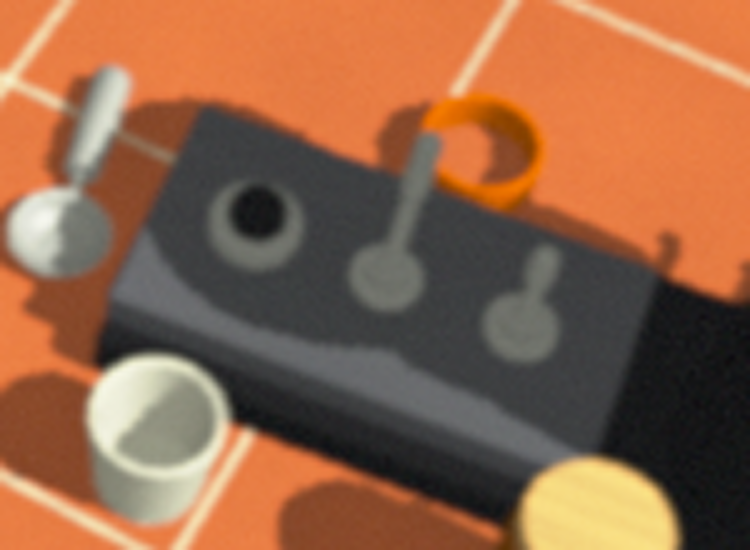

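View pics/zt.png

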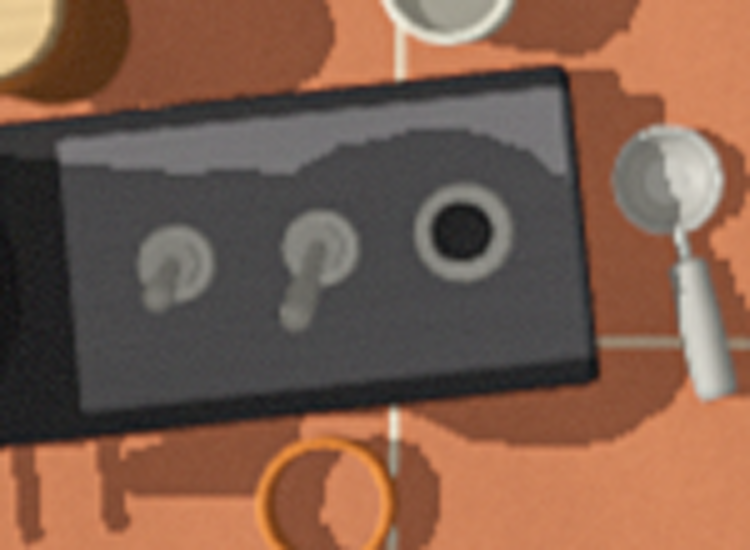

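```bash
cat > h.py <<'E'
import numpy as np
from cell import optics
from scipy.optimize import least_squares
P={n:optics.camera_params(n) for n in("scene","top")}
def proj(n,w):
    p=P[n];T=np.linalg.inv(np.array(p["world_from_camera"]));c=T[:3,:3]@w+T[:3,3]
    return np.array([p["cx"]+p["fx"]*c[0]/-c[2],p["cy"]-p["fy"]*c[1]/-c[2]])
def G(q,l):
    c,s=np.cos(q[2]),np.sin(q[2]);return np.array([q[0]+c*l[0]-s*l[1],q[1]+s*l[0]+c*l[1],l[2]])
def tri(a,b):
    return least_squares(lambda w:np.r_[proj("scene",w)-a,proj("top",w)-b],[600,100,60]).x
E
python3 - <<'E'
from h import *
S=lambda u,v:np.array([u/5+300-.4,v/5+200-.4]); T=lambda u,v:np.array([u/5+120-.4,v/5+180-.4])
s,c=np.sin(.45),np.cos(.45)
F={"btn":((0,-65,72),S(257,212),T(462,231)),"mpiv":((0,0,58),S(387,275),T(320,247)),"apiv":((0,65,58),S(521,326),T(176,263)),
"mtip":((-71*s,0,60+71*c),S(430,140),T(294,320)),"atip":((-36*s,65,60+36*c),S(547,255),T(155,302)),
"TR":((62,-115,50),S(110,300),T(563,85)),"BR":((-62,-115,50),S(203,105),T(593,358)),"TL":((62,115,50),S(595,455),T(57,143)),"BL":((-62,115,50),S(657,275),T(82,412))}
def res(q): return np.concatenate([np.r_[proj("scene",G(q,l))-a,proj("top",G(q,l))-b] for l,a,b in F.values()])
r=least_squares(res,[600,100,0.1],loss="soft_l1");print(r.x)
for (k,(l,a,b)),e in zip(F.items(),res(r.x).reshape(-1,4)): print(k,G(r.x,l).round(1),tri(a,b).round(1),e.round(1))
E
```

```text
[492.46465181 123.4549667    6.4049117 ]
btn [500.4  58.9  72. ] [500.2  58.5  67.9] [-0.2 -0.8 -0.9  0.1]
mpiv [492.5 123.5  58. ] [492.7 123.5  56.8] [-0.5 -0.3 -0.6  0.4]
apiv [484.6 188.   58. ] [485.2 187.8  56. ] [-0.2 -0.6 -0.8  0.5]
mtip [461.8 119.7 123.9] [461.4 119.9 124.5] [-0.5  0.3 -0.1 -0.1]
atip [469.  186.1  92.4] [468.3 186.6  92.5] [-0.6  0.2  0.  -0.3]
TR [568.   16.8  50. ] [566.8  17.4  47.1] [-1.3 -0.4 -0.7 -0.2]
BR [444.9   1.8  50. ] [443.6   1.9  46.4] [-1.  -0.5 -0.7 -0.2]
TL [540.  245.1  50. ] [537.  241.5  65.2] [-2.   5.3 -1.  -0.3]
BL [417.  230.1  50. ] [418.2 230.6  45.5] [ 0.2 -1.5 -0.6  0.8]
```

```bash
python3 - <<'E'
from cell import env
from scipy.spatial.transform import Rotation as R
import numpy as np
r=env.state();M=R.from_euler("xyz",r["tcp_rot"]).as_matrix();print(M.round(3));print(np.degrees(np.arctan2(M[1,1],M[0,1])))
E
python3 -m handwheel '[{"travel":[20,40,0],"roll":-6},{"travel":[40,85,0],"roll":-12},{"travel":[58,130,0],"roll":-18},{"travel":[76,175,0],"roll":-18},{"travel":[94,220,0],"roll":-18},{"travel":[112,265,0],"roll":-18},{"travel":[130,310,0],"roll":-18},{"travel":[145,350,0],"roll":-18}]' 1
```

```text
[[-0.     0.422 -0.907]
 [ 0.001 -0.907 -0.422]
 [-1.    -0.001 -0.   ]]
-65.03119226342075
t: 0.95
eef_pos: [409.2, -214.5, 214.7]
tcp_rot: [2.625, 1.571, -0.395]
ft_force: [0.1, -0.8, 0.4]
opening: 0.383
```

```bash
python3 -m handwheel '[{"travel":[8,45,0],"roll":0},{"travel":[12,90,0],"roll":0},{"travel":[14,135,0],"roll":0},{"travel":[14,180,0],"roll":0},{"travel":[13,225,0],"roll":0},{"travel":[11,270,0],"roll":0},{"travel":[9,310,0],"roll":0},{"travel":[9,329,0],"roll":0}]'
python3 - <<'E'
from cell import env,optics
import cv2
from scipy.spatial.transform import Rotation as R
import numpy as np
r=env.state();M=R.from_euler("xyz",r["tcp_rot"]).as_matrix();print(r["eef_pos"],r["joints"]);print(np.degrees(np.arctan2(M[1,1],M[0,1])))
cv2.imwrite("pics/w1.png",optics.read_camera("wrist")[:,:,::-1])
E
```

```text
t: 1.75
eef_pos: [417.2, 115.0, 214.7]
tcp_rot: [-0.99, 1.571, 2.276]
ft_force: [-0.2, -0.9, 0.1]
opening: 0.008
[417.16868415 114.9777849  214.67007905] [1.15953113e-01 2.17580864e-01 2.00350057e+00 1.94175677e-04
 9.20614491e-01 1.56282806e+00]
-82.90656355048007
```

View pics/w1.png

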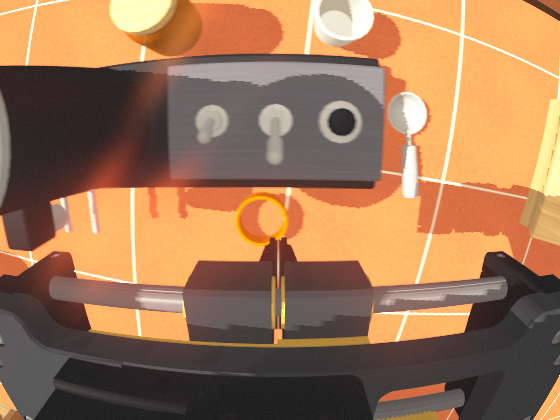

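The wrist view shows the shut fingers at column 278, in line with the long lever at columns 275 to 277. The button is at (341,121) and the short lever at (208,125). I'll descend on the robot side of the long lever.

```bash
python3 -m handwheel '[{"travel":[0,0,-40],"roll":0},{"travel":[0,0,-80],"roll":0},{"travel":[0,0,-108],"roll":0},{"travel":[0,0,-116],"roll":0},{"travel":[0,0,-116],"roll":0}]'
python3 -m handwheel '[{"travel":[10,1.2,0],"roll":0},{"travel":[20,2.4,0],"roll":0},{"travel":[30,3.6,0],"roll":0},{"travel":[38,4.6,0],"roll":0},{"travel":[46,5.6,0],"roll":0}]'
```

```text
t: 2.3
eef_pos: [417.7, 112.1, 98.2]
tcp_rot: [0.041, 1.569, -2.979]
ft_force: [0.2, -0.1, 0.0]
opening: 0.006
t: 2.8
eef_pos: [464.5, 118.1, 99.0]
tcp_rot: [2.725, 1.571, -0.295]
ft_force: [-2.0, -1.1, 2.0]
opening: 0.007
```

```bash
python3 -m handwheel '[{"travel":[8,1.5,0],"roll":0},{"travel":[16,3,0],"roll":0},{"travel":[24,4.4,0],"roll":0},{"travel":[32,5.6,0],"roll":0},{"travel":[37,6.2,0],"roll":0},{"travel":[37,6.2,0],"roll":0}]'
python3 - <<'E'
from cell import env,optics
import cv2
cv2.imwrite("pics/w2.png",optics.read_camera("wrist")[:,:,::-1])
cv2.imwrite("pics/s2.png",cv2.resize(optics.read_camera("scene")[200:310,300:450,::-1],None,fx=5,fy=5))
E
```

```text
t: 3.4
eef_pos: [495.8, 123.8, 98.0]
tcp_rot: [0.006, 1.558, -3.013]
ft_force: [-23.0, -2.4, 16.8]
opening: 0.005
```

View pics/w2.png

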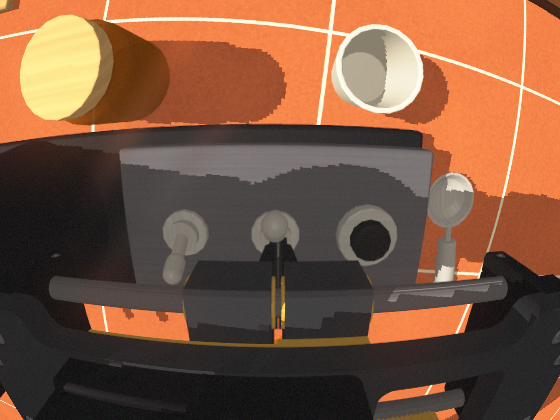

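View pics/s2.png

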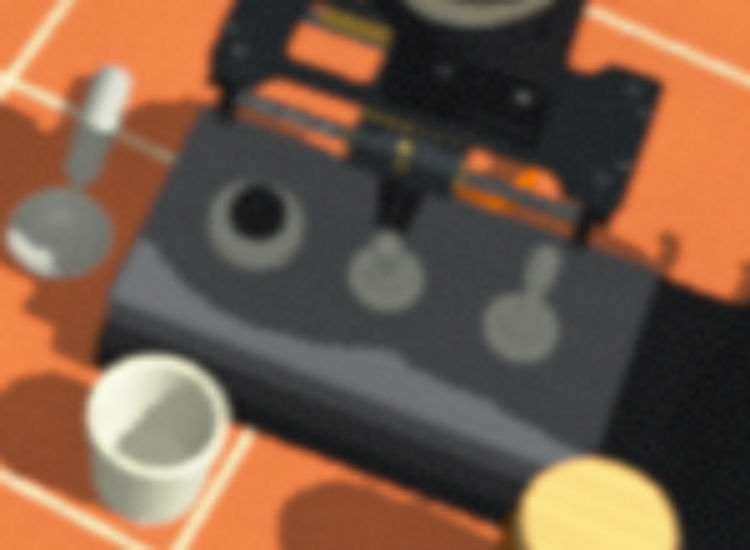

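The lever now leans away from the robot. The 23 N reading means I'm pushing it against its stop, so I'll back off, lift and look.

```bash
python3 -m handwheel '[{"travel":[-15,-1.8,0],"roll":0},{"travel":[-40,-5,0],"roll":0},{"travel":[-45,-6,40],"roll":0},{"travel":[-45,-6,80],"roll":0},{"travel":[-45,-6,80],"roll":0}]'
python3 - <<'E'
from cell import env,optics
import cv2
cv2.imwrite("pics/w3.png",optics.read_camera("wrist")[:,:,::-1])
E
```

```text
t: 4.0
eef_pos: [458.0, 118.5, 182.8]
tcp_rot: [3.124, 1.563, 0.104]
ft_force: [0.5, 1.2, -0.0]
opening: 0.005
```

View pics/w3.png

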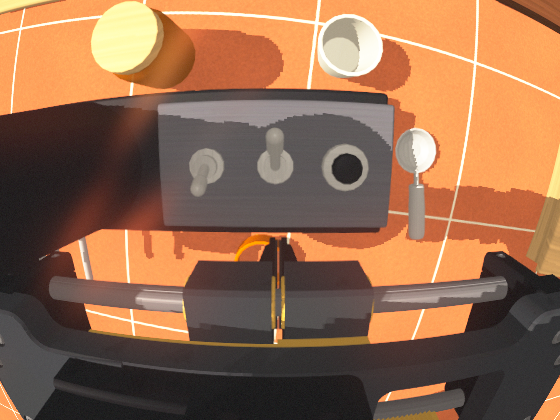

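The long lever leans away, from its base (275,166) to its tip (275,135). The short lever is unchanged. Next I'll go over the button.

```bash
python3 -m handwheel '[{"travel":[20,-28,0],"roll":0},{"travel":[36,-52,0],"roll":0},{"travel":[42,-59,0],"roll":0},{"travel":[42,-59,-40],"roll":0},{"travel":[42,-59,-75],"roll":0},{"travel":[42,-59,-95],"roll":0},{"travel":[42,-59,-95],"roll":0}]'
python3 - <<'E'
from cell import env,optics
import cv2
cv2.imwrite("pics/w4.png",optics.read_camera("wrist")[:,:,::-1])
cv2.imwrite("pics/s4.png",cv2.resize(optics.read_camera("scene")[200:310,300:450,::-1],None,fx=5,fy=5))
r=env.state();print(r["eef_pos"],r["ft_force"])
E
```

```text
t: 4.75
eef_pos: [496.1, 59.6, 80.7]
tcp_rot: [-0.129, 1.565, 3.134]
ft_force: [-0.1, 0.8, 0.8]
opening: 0.005
[497.68560967  59.5146483   83.47181464] [ 0.99837097 -0.249442    0.27153763]
```

View pics/w4.png

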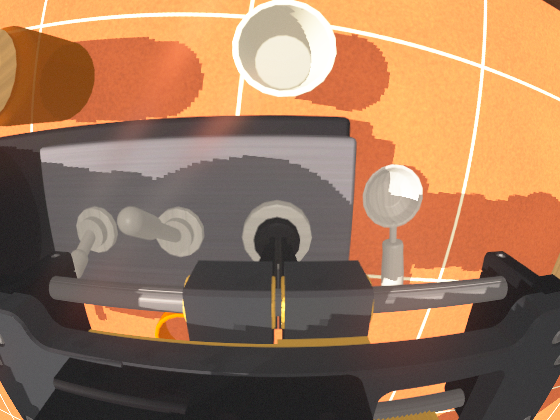

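View pics/s4.png

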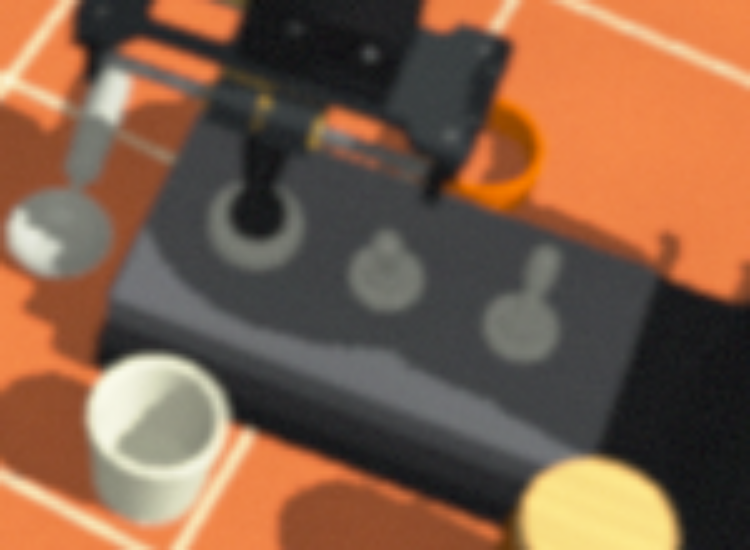

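The button at (277,238) is directly under and just ahead of the fingertips, and aligned sideways. I'll lower onto it in small steps while watching the force.

```bash
python3 -m handwheel '[{"travel":[2,0,-4],"roll":0},{"travel":[2,0,-8],"roll":0},{"travel":[2,0,-11],"roll":0},{"travel":[2,0,-11],"roll":0},{"travel":[2,0,-11],"roll":0}]'
python3 -m handwheel '[{"travel":[0,0,-1],"roll":0},{"travel":[0,0,-2],"roll":0},{"travel":[0,0,-3],"roll":0},{"travel":[0,0,-3],"roll":0},{"travel":[0,0,-3],"roll":0}]'
```

```text
t: 5.35
eef_pos: [499.9, 59.2, 72.8]
tcp_rot: [2.552, 1.571, -0.468]
ft_force: [-0.7, -0.2, 0.9]
opening: 0.001
t: 5.85
eef_pos: [500.0, 59.2, 69.7]
tcp_rot: [2.707, 1.57, -0.313]
ft_force: [0.3, -0.9, 3.4]
opening: 0.004
```

```bash
python3 -m handwheel '[{"travel":[0,0,-1],"roll":0},{"travel":[0,0,-2],"roll":0},{"travel":[0,0,-3],"roll":0},{"travel":[0,0,-3],"roll":0},{"travel":[0,0,-3],"roll":0}]'
python3 -m handwheel '[{"travel":[0,0,-0.5],"roll":0},{"travel":[0,0,-1],"roll":0},{"travel":[0,0,-1],"roll":0},{"travel":[0,0,-1],"roll":0}]'
```

```text
t: 6.35
eef_pos: [500.0, 59.2, 66.7]
tcp_rot: [2.55, 1.571, -0.47]
ft_force: [0.3, -0.1, 3.9]
opening: 0.01
t: 6.75
eef_pos: [500.0, 59.2, 66.2]
tcp_rot: [2.841, 1.57, -0.179]
ft_force: [-1.3, 0.1, 12.4]
opening: 0.007
```

The button is bottomed: z is 66.2 against an expected 66, at 12 N, with the force rising steeply. Now I'll release it.

```bash
python3 -m handwheel '[{"travel":[0,0,5],"roll":0},{"travel":[0,0,15],"roll":0},{"travel":[0,0,50],"roll":0},{"travel":[-20,-10,90],"roll":0},{"travel":[-60,-40,120],"roll":0},{"travel":[-75,-80,130],"roll":0},{"travel":[-75,-110,130],"roll":0},{"travel":[-75,-110,130],"roll":0}]'
python3 -m handwheel '[{"travel":[0,0,0],"roll":0},{"travel":[0,0,0],"roll":0},{"travel":[0,0,0],"roll":0}]'
python3 - <<'E'
from cell import env,optics
import cv2,numpy as np
f=lambda i:cv2.resize(i[:,:,::-1],None,fx=2.6,fy=2.6,interpolation=cv2.INTER_CUBIC)
a=f(optics.read_camera("scene")[200:310,300:450]);b=f(optics.read_camera("top")[180:290,120:270])
cv2.imwrite("pics/f.png",np.hstack([a,b]));cv2.imwrite("pics/w5.png",optics.read_camera("wrist")[:,:,::-1]);print(env.state()["ft_force"],env.state()["t"])
E
```

```text
t: 7.55
eef_pos: [424.4, -53.2, 196.6]
tcp_rot: [2.469, 1.569, -0.554]
ft_force: [0.7, 0.5, 0.3]
opening: 0.005
t: 7.85
eef_pos: [424.8, -50.0, 195.4]
tcp_rot: [-0.36, 1.57, 2.904]
ft_force: [0.6, -0.2, -0.4]
opening: 0.007
[-0.11279452 -0.29526053 -0.36275978] 8.0
```

View pics/f.png

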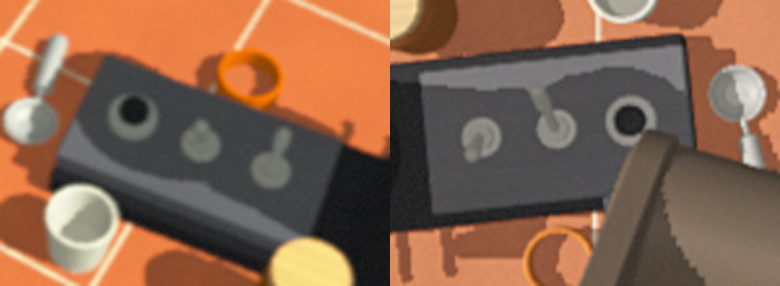

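View pics/w5.png

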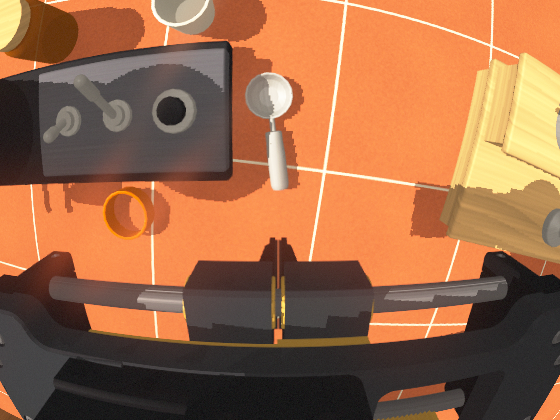

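The long lever leans away from the robot, the short lever is unchanged, and the button is up at (174,110). The ring, spoon, cup and jar are where they were, and the robot is clear of everything.

```bash
python3 -c "
from cell import job
print(job.job_done())"
```

```text
the job is handed in; nothing more can be done
None
```

The job is done and handed in at about 8 s, well inside the 38 s limit. I pushed the long (middle) toggle over from the robot side with the shut fingers. I then pressed the button down to its stop and let it go.

- **Long toggle:** it leans away from the robot in the last scene, top and wrist pictures. While held against its stop it pushed back with about 23 N sideways, 28 N in all.
- **Button:** the fingertip reached z = 66.2 mm, against 66 expected for fully down. The force rose to 12 N there, above the 5 N it needs. The pictures show it back up, as far as a view from above can tell.
- **Everything else:** the short toggle, ring, spoon, second cup and jar look unmoved. I kept away from the shelf items but did not recheck them fully. The force reading was back near zero, with the robot clear.

No check failed. The one disagreement was the button's height: the cameras gave 68 mm, but it should be 72 mm. I used 72 mm and felt for contact, and the press confirmed it.

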